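# Push a boxed part through the parts-counter gap

### The arm

A 6-joint arm with a two-finger parallel gripper is mounted at the origin on the work surface. World frame = base frame: x ahead of the robot, y to its left, z up, the work surface at z = 0. Lengths are in mm, angles in rad, forces in N, time in s.
With the tool pointing down it reaches from about 250 to 725 mm from the base axis. Payload 9.7 kg.
Tool frame: the origin (TCP) lies midway between the tips of the shut fingers; the grasp point (between the pads) lies 19 mm behind it; z points along the fingers, y is the direction in which the jaws open and shut (so a half turn about z gives the same grasp; the last joint's range is limited). The gripper opens to 85 mm and grips with 20 to 120 N. Pads are 22 mm wide; open, the fingers measure 114 mm over their backs; the gripper's body (76 mm by 85 mm) begins 54 mm behind the grasp point. The pads swing forward as they close: fully open they stand 13 mm farther back than shut.
Start: joints at [-1.227, 0.087, 0.176, 1.66, 0, 1.571], TCP at [185.384, -517.812, 231.284] pointing down, gripper open.
Joint ranges: [-3.13, 3.13], [-0.85, 1.81], [-1.15, 1.24], [-2.2, 2.28], [-1.44, 1.52], [-3.14, 3.14]. Speed limits (rad/s): [2.22, 2.22, 2.57, 3.14, 3.14, 3.14].

### API

Orientations are given as a 3x3 rotation matrix whose columns are the frame's x, y, z axes.
In Python, from rig import manip gives the robot as it stands.
- The arm moves only by the shell command python3 -m inch 'ROWS' [OPENING] [FORCE]. ROWS is JSON, one flat list of numbers, 6 for each row, row after row: the shift along the tool's x, y, z each as a share of 200 mm, from -1 to 1, then the turn, a rotation vector about the tool's x, y, z each as a share of 90 degrees, from -1 to 1. In form: [x, y, z, ax, ay, az, x, y, z, ax, ay, az, ...]. A call has 1 to 10 rows; each row is the pose to reach, as a shift and turn from the pose commanded when the call began, along the tool's axes at that moment; what a row does not reach only later rows make up. A row lasts 1/10 s, in which the tool goes at most 50 mm and 8.59 degrees, less where a joint would pass 70% of its speed; a pose out of reach is approached as far as the arm can. A call with a number of a shift or a turn outside -1 to 1 is refused whole. A call with a gripper value outside its range is refused whole. OPENING is the gripper command: -1 is fully open, 1 is shut, values between are in proportion, set as the call begins (- or left out, the last holds). The fingers move at their own pace and stop on an object; FORCE is the grip in N (left out, the last holds). Time passes only in rows, so rows that repeat a pose let the fingers close. It gives the time, the measured TCP pose, the force and the opening at its end, in the units of the state.
- manip.sense(): the state, without advancing time (a new reading comes with each control period).
- manip.snapshot(name): name is "scene" or "top" or "wrist"; returns the picture (480x640x3 uint8, red, green, blue); there is no depth.
- manip.camera_info(name): a dict with "intrinsics" (3x3 intrinsics, pixels), "R" (3x3) and "t" (3): a world point X has camera coordinates R X + t; the wrist camera has in their place "tool_from_camera" (4x4, takes a point from camera to tool coordinates, whose origin is the TCP and whose axes are the flange's). Camera axes: x right, y down, z forward; pixel columns grow to the right and rows downward; lengths in mm; the calibration is good to about 2 mm. A picture is of the moment at which its call begins: read the wrist's pose just before it. camera_info takes no time and is no camera call.
- manip.hand_in(): hands the job in, once; it reports no verdict.
The state is a dict: "time_s": time; "joint_pos": joint angles; "qd": joint speeds; "joint_torque": joint torques, N m; "ee_pos": TCP position; "orientation": TCP orientation; "force": force on the tool from outside, world axes, zero at the start; "ft_torque": the same for the moment, N m; "grip_width": opening from 0.0 (shut) to 1.0 (fully open).
Only numpy, scipy, OpenCV 4.12 (cv2) and the standard library are available. Lean on these libraries where they do the work, as an engineer would, in place of code of your own. Each camera call takes 0.05 s, during which the arm holds its last target.

### The job

Issue the boxed part at the parts-store counter: push the small flat carton along the counter through the narrow gap between the two fixed red bins, on until it lies squarely against the metal stop strip behind them. Keep it flat on the counter, never lifting or tipping it, and leave the other things where they are.

Things in the scene. Friction and masses are not known exactly. Their poses are not given: they have to be found in the camera images.
- carton: Small flat cardboard carton with paper tape along its top: a closed rigid box 84 long (its x) x 64 wide (its y) x 36 mm high, 0.2 to 0.45 kg, loose on the counter. Origin: centre of its underside, z up. It starts on the hatch's -x side, off the lane's middle line and turned up to about 50 degrees from the hatch's x axis. It goes through lengthwise, either end first.
- hatch: Fixed unit: two equal open red bins screwed to the counter, each 75 (x) x 95 (y) x 50 mm high, with a straight gap 72 mm wide between them. Origin: on the counter in the middle of the gap, z up. Its x axis runs through the gap in the direction to push (roughly world +y, the robot's left), y from bin to bin. The bins occupy x = -37.5 to +37.5 and |y| = 36 to 131 mm.
- stop (a point): Point on the counter at the middle of the near face of the aluminium stop strip behind the bins, at x = +141.5 mm, y = 0 of the hatch, same axes. The strip is fixed, 16 (x) x 130 (y) x 20 mm high. A carton lying lengthwise against it has its origin at x = +99.5 mm of the hatch.
- bearing: Bystander: steel bearing ring lying flat, 52 mm outer diameter, 24 mm bore, 16 mm high, loose. Origin: centre of its underside.
- tin: Bystander: round metal can with a blank paper label, 60 mm diameter, 55 mm high, loose, standing. Origin: centre of its underside.
- square_carton: Bystander: plain square cardboard box 60 x 60 x 55 mm high, loose. Origin: centre of its underside.
- piston: Bystander: aluminium engine piston standing on the counter beyond the stop strip, 56 mm diameter, 42 mm high, loose. Origin: centre of its underside.
Not all that is in view belongs to the job. Leave any blue or pink look-alike of the carton alone.

How it is judged:
By the outcome, as a careful person would: the job done as asked, in the order asked, and still so for the second after the job is handed in, with the robot touching nothing.
It also fails if it takes over 72 s, if anything falls off the work surface, if the arm or the gripper's body presses on something with over 40 N, if the wrist force passes 120 N, or if a joint passes its speed limit or range.

## Working session

There is one attempt and no reset: what is moved stays moved. The work goes in short steps, Python scripts to look and compute and a shell command to move; the robot and the scene stay as the last step left them, time stands still between calls to the robot, and variables do not carry over. Pictures are saved under pics/ and viewed, and the job is handed in when it is done.

```bash
ls; mkdir -p pics; python3 - <<'E'
from rig import manip
import cv2
for n in("scene","top"):
    p=manip.snapshot(n); cv2.imwrite(f"pics/{n}0.png",p[:,:,::-1])
    c=manip.camera_info(n); print(n,c)
s=manip.sense(); print(s)
E
```

```text
pics
scene {'intrinsics': array([[585.32452548,   0.        , 323.80112685],
       [  0.        , 585.32452548, 240.25921489],
       [  0.        ,   0.        ,   1.        ]]), 'R': array([[-0.42780875,  0.90376934,  0.01344071],
       [ 0.7724884 ,  0.37330545, -0.51371657],
       [-0.46929877, -0.20938965, -0.85785467]]), 't': array([ 198.76871087, -355.82797622, 1742.02602937])}
top {'intrinsics': array([[443.97408169,   0.        , 326.25633019],
       [  0.        , 443.97408169, 240.38456474],
       [  0.        ,   0.        ,   1.        ]]), 'R': array([[-0.02416015, -0.99968865,  0.00623608],
       [-0.99742796,  0.02368351, -0.06765022],
       [ 0.06748147, -0.00785448, -0.99768961]]), 't': array([ -5.61876017, 492.81177167, 983.45877287])}
{'time_s': 0.1, 'joint_pos': array([-1.22698777e+00,  8.74125592e-02,  1.75183198e-01,  1.65978978e+00,
       -1.53005562e-06,  1.57082155e+00]), 'qd': array([-0.0008769 , -0.00256379,  0.00223714, -0.00159391, -0.00012685,
        0.00066725]), 'joint_torque': array([-6.18829799e-04, -5.21561015e+01,  4.65654302e+01,  1.59352395e-02,
       -6.52205790e-05, -1.02400563e-05]), 'ee_pos': array([ 185.31976052, -517.61406269,  230.63436255]), 'orientation': array([[ 9.41486229e-01,  3.37051197e-01, -4.13622080e-04],
       [ 3.37051451e-01, -9.41485526e-01,  1.15074002e-03],
       [-1.56090039e-06, -1.22281780e-03, -9.99999252e-01]]), 'force': array([-0.24500644, -0.09819002,  0.25806179]), 'ft_torque': array([ 0.02427467,  0.00080036, -0.06241193]), 'grip_width': 0.9981934600467783}
```

View pics/scene0.png

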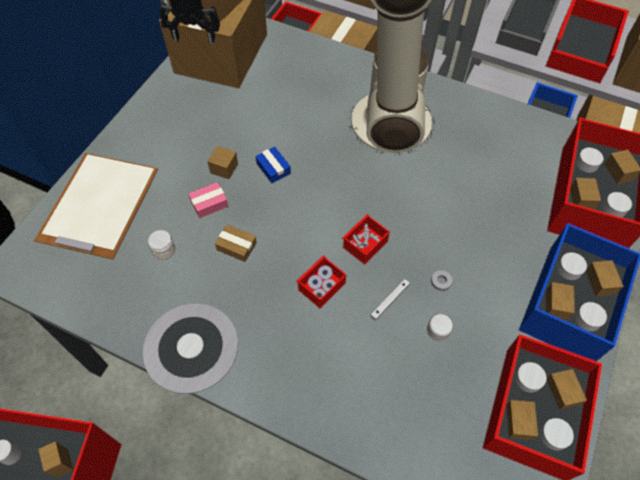

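View pics/top0.png

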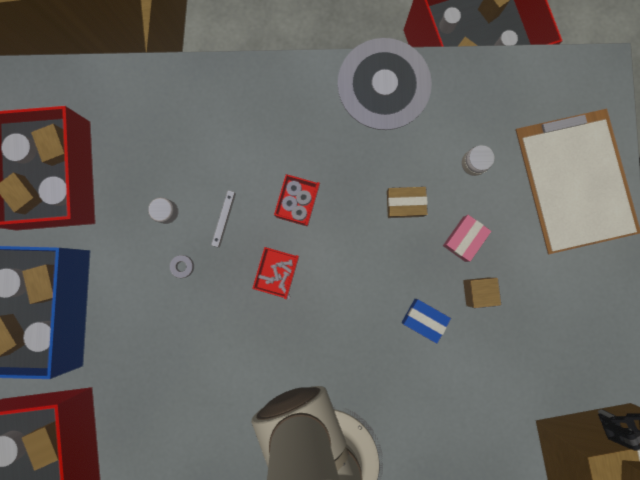

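Candidates (top view pixels): the brown taped carton (408,201), the pink look-alike (468,239), the blue look-alike (426,321), the plain square carton (483,292), plus brown boxes inside the outer bins. By the description it is the brown, taped, flat one at (408,201), which is scene (236,241). Next I'll check that in a crop and measure.

```bash
cat > h.py <<'E'
import numpy as np, cv2
from rig import manip
def ray(n,uv,z):
    c=manip.camera_info(n);K,R,t=c["intrinsics"],c["R"],c["t"]
    uv=np.atleast_2d(uv).astype(float)
    d=np.c_[uv,np.ones(len(uv))]@np.linalg.inv(K).T@R   # R^T K^-1 p
    o=-R.T@t
    return o[:2]+d[:,:2]*((z-o[2])/d[:,2])[:,None]
def proj(n,X):
    c=manip.camera_info(n);p=(np.atleast_2d(X)@c["R"].T+c["t"])@c["intrinsics"].T
    return p[:,:2]/p[:,2:]
def blobs(m,roi,amin=60):
    k=np.zeros_like(m);x0,y0,x1,y1=roi;k[y0:y1,x0:x1]=m[y0:y1,x0:x1]
    cs,_=cv2.findContours(k,cv2.RETR_EXTERNAL,cv2.CHAIN_APPROX_NONE)
    return sorted([c for c in cs if cv2.contourArea(c)>amin],key=cv2.contourArea,reverse=True)
def rect(n,c,z):
    P=ray(n,c[:,0,:],z).astype(np.float32)
    (cx,cy),(w,h),a=cv2.minAreaRect(P)
    if w<h: w,h,a=h,w,a+90
    return round(cx,1),round(cy,1),round(w,1),round(h,1),round((a+90)%180-90,1)
E
python3 - <<'E'
from h import *
p=cv2.imread("pics/top0.png"); s=cv2.imread("pics/scene0.png")
H=cv2.cvtColor(p,cv2.COLOR_BGR2HSV)
red=cv2.inRange(H,(0,150,80),(8,255,255))|cv2.inRange(H,(172,150,80),(180,255,255))
for c in blobs(red,(240,160,330,310)):
    print("bin",rect("top",c,50),cv2.boundingRect(c))
# brown carton incl tape
br=cv2.inRange(H,(10,60,60),(30,255,255))|cv2.inRange(H,(10,15,170),(40,255,255))
for c in blobs(br,(375,175,440,230)): print("carton",rect("top",c,36),rect("top",c,18),cv2.boundingRect(c))
tape=cv2.inRange(H,(0,0,170),(60,70,255))
for c in blobs(tape,(375,175,440,230)): print("tape",rect("top",c,36))
for c in blobs(tape,(205,180,240,250)): print("stop",rect("top",c,20))
a=cv2.resize(p[150:350,200:520],None,fx=2.4,fy=2.4,interpolation=cv2.INTER_CUBIC);cv2.imwrite("pics/c0.png",a)
b=cv2.resize(s[150:330,180:480],None,fx=2.6,fy=2.6,interpolation=cv2.INTER_CUBIC);cv2.imwrite("pics/c1.png",b)
E
```

```text
bin (423.3, 95.6, 94.7, 76.7, -17.3) (253, 247, 45, 52)
bin (582.1, 46.6, 95.8, 76.4, -17.2) (274, 175, 45, 50)
carton (573.8, -198.5, 87.3, 65.9, -89.3) (576.6, -202.0, 88.9, 67.1, -89.3) (387, 187, 41, 30)
tape (575.9, -200.2, 78.2, 15.7, 88.7)
```

View pics/c0.png

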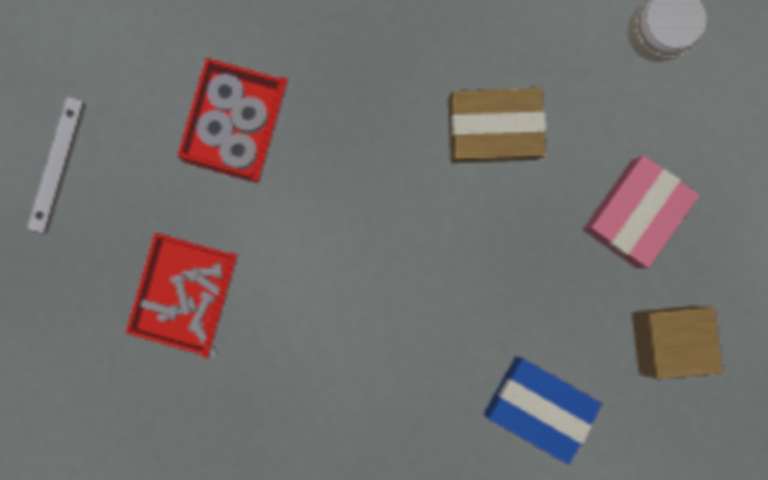

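View pics/c1.png

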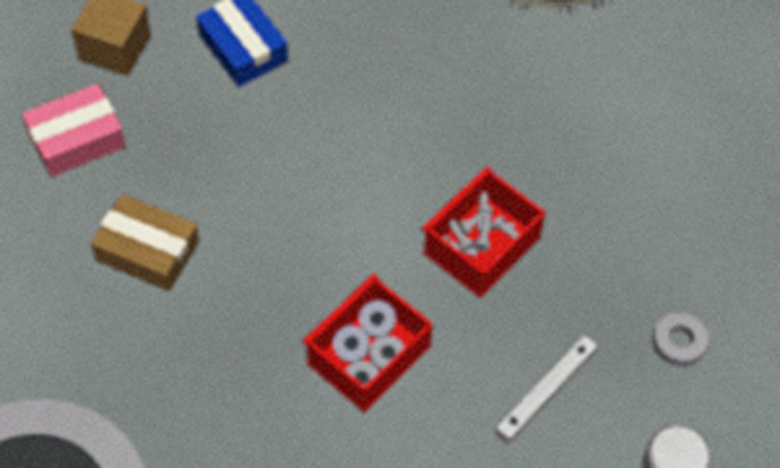

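Both crops confirm it: a flat brown box with tape along its length, carton-sized (87x66 measured). The bins measure 95x76 and are 166 mm apart, as given. Now the stop strip, the second-view check and the obstacles.

```bash
cat >> h.py <<'E'
O=np.array([502.7,71.1]); _a=np.arctan2(.9555,.2948)
ex=np.array([np.cos(_a),np.sin(_a)]); ey=np.array([-ex[1],ex[0]])
def hat(P): d=np.atleast_2d(P)-O; return np.c_[d@ex,d@ey]
def wor(h): h=np.atleast_2d(h); return O+h[:,:1]*ex+h[:,1:2]*ey
E
python3 - <<'E'
from h import *
p=cv2.imread("pics/top0.png"); s=cv2.imread("pics/scene0.png")
H=cv2.cvtColor(p,cv2.COLOR_BGR2HSV); S=cv2.cvtColor(s,cv2.COLOR_BGR2HSV)
g=cv2.inRange(H,(0,0,150),(180,60,255))
for c in blobs(g,(200,180,245,255)): r=rect("top",c,20);print("stop top",r,hat(r[:2]))
g=cv2.inRange(S,(0,0,175),(180,60,255))
for c in blobs(g,(360,265,420,325)): r=rect("scene",c,20);print("stop scene",r,hat(r[:2]))
for c in blobs(g,(210,215,262,262),20): r=rect("scene",c,36);print("tape scene",r,hat(r[:2]))
t=cv2.inRange(H,(0,0,170),(60,70,255))
for c in blobs(t,(375,175,440,230),20): r=rect("top",c,36);print("tape top",r,hat(r[:2]))
red=cv2.inRange(S,(0,150,80),(8,255,255))|cv2.inRange(S,(172,150,80),(180,255,255))
for uv,z,n in(((468,239),36,"pink"),((426,321),36,"blue"),((483,292),55,"sq"),((480,158),55,"tin"),((161,209),42,"piston"),((181,266),16,"bearing")):
    w=ray("top",uv,z); print(n,w.round(),hat(w).round())
E
```

```text
stop top (549.7, 214.9, 95.0, 13.2, -17.2) [[151.26502478  -2.51640182]]
stop scene (549.1, 218.2, 128.1, 15.0, -17.1) [[154.24146252  -0.97017468]]
tape scene (576.2, -197.9, 85.8, 19.3, -89.3) [[-235.37496493 -149.5388775 ]]
tape top (575.9, -200.2, 78.2, 15.7, 88.7) [[-237.66118377 -149.93028956]]
pink [[ 487. -331.]] [[-389. -103.]]
blue [[ 310. -231.]] [[-346.   96.]]
sq [[ 371. -352.]] [[-443.    2.]]
tin [[ 663. -359.]] [[-364. -281.]]
piston [[569. 345.]] [[281.  18.]]
bearing [[443. 309.]] [[210. 128.]]
```

```bash
cat >> h.py <<'E'
from scipy.spatial.transform import Rotation as Ro
def plan(hx,hy,z,yawrel):
    """target tcp in hatch frame; yawrel = tool-x angle relative to hatch x (deg); tool down"""
    s=manip.sense(); R=s["orientation"]; 
    a=_a+np.radians(yawrel); x=np.array([np.cos(a),np.sin(a),0]); zt=np.array([0,0,-1.])
    T=np.c_[x,np.cross(zt,x),zt]
    w=np.r_[wor([hx,hy])[0],z]
    print("t",s["time_s"],"tcp hatch",hat(s["ee_pos"][:2]).round(1)[0],"z",s["ee_pos"][2].round(1),"target",w.round(1), "q",s["joint_pos"].round(2),"F",s["force"].round(1),"g",round(s["grip_width"],2))
    print("shift/200",(R.T@(w-s["ee_pos"])/200).round(3),"rot/90",(np.degrees(Ro.from_matrix(R.T@T).as_rotvec())/90).round(3))
E
python3 -c "
from h import *
plan(-236,-224,120,90)"
```

```text
t 0.1 tcp hatch [-656.1  129.7] z 230.6 target [ 647.2 -220.4  120. ] q [-1.23  0.09  0.18  1.66 -0.    1.57] F [-0.2 -0.1  0.3] g 1.0
shift/200 [ 2.675 -0.62   0.554] rot/90 [-0.000e+00 -1.000e-03 -1.591e+00]
```

```bash
python3 -m inch '[0.9,-0.2,0.1,0,0,-0.8,0.9,-0.2,0.1,0,0,-0.8,0.9,-0.2,0.1,0,0,-0.8,0.9,-0.2,0.1,0,0,-0.8,0.9,-0.2,0.1,0,0,-0.8,0.9,-0.2,0.1,0,0,-0.8,0.9,-0.2,0.1,0,0,-0.8,0.9,-0.2,0.1,0,0,-0.8,0.9,-0.2,0.1,0,0,-0.8,0.9,-0.2,0.1,0,0,-0.8]' -0.18 40
python3 -c "
from h import *
plan(-236,-224,120,90)"
```

```text
time_s: 1.1
ee_pos: [341.3, -419.4, 210.9]
orientation: [[-0.03, 1.0, -0.001], [1.0, 0.03, 0.001], [0.001, -0.0, -1.0]]
force: [0.2, 0.6, -1.1]
grip_width: 0.592
t 1.1 tcp hatch [-516.2    9.6] z 210.9 target [ 647.2 -220.4  120. ] q [-0.89  0.06  0.11  1.62 -0.    0.65] F [ 0.2  0.6 -1.1] g 0.59
shift/200 [0.947 1.559 0.454] rot/90 [-0.    -0.001 -0.79 ]
```

```bash
python3 -m inch '[0.5,0.85,0.2,0,0,-0.79,0.5,0.85,0.2,0,0,-0.79,0.5,0.85,0.2,0,0,-0.79,0.5,0.85,0.2,0,0,-0.79,0.5,0.85,0.2,0,0,-0.79,0.5,0.85,0.2,0,0,-0.79,0.5,0.85,0.2,0,0,-0.79,0.5,0.85,0.2,0,0,-0.79,0.5,0.85,0.2,0,0,-0.79,0.5,0.85,0.2,0,0,-0.79]'
python3 -c "
from h import *
plan(-236,-224,120,90)"
```

```text
time_s: 2.1
ee_pos: [508.3, -314.4, 171.0]
orientation: [[-0.955, 0.297, -0.0], [0.297, 0.955, 0.0], [0.001, 0.0, -1.0]]
force: [0.2, -0.7, -1.5]
grip_width: 0.59
t 2.1 tcp hatch [-366.8 -119. ] z 171.0 target [ 647.2 -220.4  120. ] q [-0.55  0.19  0.17  1.55  0.   -0.25] F [ 0.2 -0.7 -1.5] g 0.59
shift/200 [-0.524  0.655  0.255] rot/90 [ 0.    -0.    -0.002]
```

```bash
python3 -m inch '[-0.524,0.655,0.255,0,0,0,-0.524,0.655,0.255,0,0,0,-0.524,0.655,0.255,0,0,0,-0.524,0.655,0.255,0,0,0,-0.524,0.655,0.255,0,0,0,-0.524,0.655,0.255,0,0,0]'
python3 - <<'E'
from h import *
plan(-236,-224,12,90)
cv2.imwrite("pics/w1.png",manip.snapshot("wrist")[:,:,::-1])
cv2.imwrite("pics/t1.png",manip.snapshot("top")[:,:,::-1])
E
```

```text
time_s: 2.7
ee_pos: [647.1, -220.0, 119.6]
orientation: [[-0.955, 0.297, -0.001], [0.297, 0.955, 0.0], [0.001, -0.0, -1.0]]
force: [0.3, -0.6, 0.2]
grip_width: 0.592
t 2.7 tcp hatch [-235.6 -223.8] z 119.6 target [ 647.2 -220.4   12. ] q [-0.33  0.4   0.34  1.51 -0.   -0.03] F [ 0.3 -0.6  0.2] g 0.59
shift/200 [-0.002 -0.002  0.538] rot/90 [-0.    -0.001 -0.001]
```

View pics/w1.png

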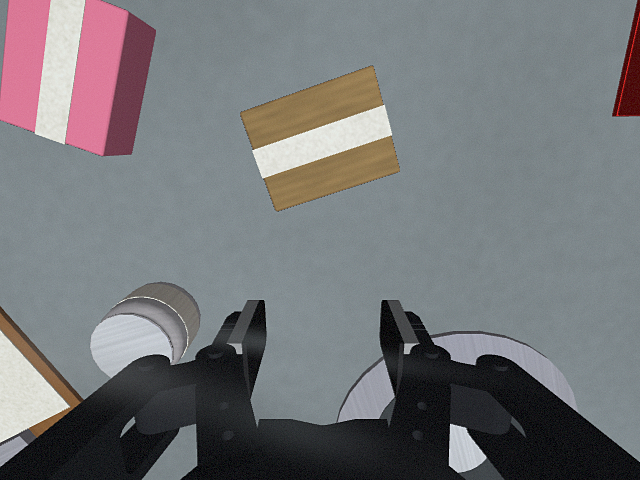

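View pics/t1.png

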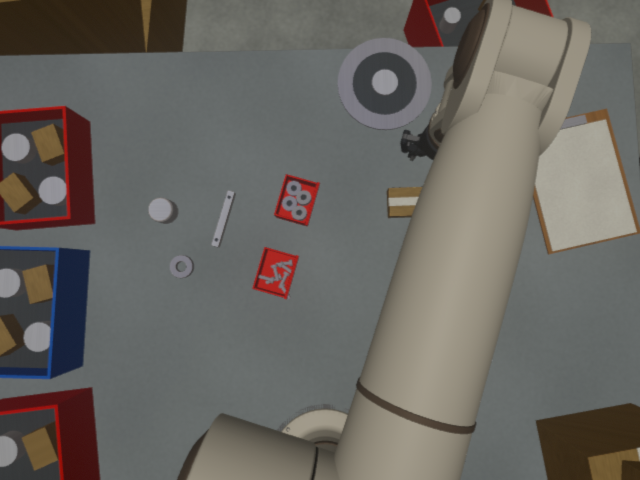

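Wrist view: the carton is at (320,138), turned about 17°, and the open fingers straddle its middle column near (325,330). The way down is clear, so I'll descend and push sideways with both fingers.

```bash
python3 -m inch '[0,0,0.25,0,0,0,0,0,0.4,0,0,0,0,0,0.5,0,0,0,0,0,0.545,0,0,0,0,0,0.545,0,0,0]'
python3 -m inch '[0.05,0,0,0,0,0,0.1,0,0,0,0,0,0.14,0,0,0,0,0,0.18,0,0,0,0,0,0.22,0,0,0,0,0,0.26,0,0,0,0,0,0.3,0,0,0,0,0,0.34,0,0,0,0,0,0.38,0,0,0,0,0,0.42,0,0,0,0,0]'
python3 - <<'E'
from h import *
plan(-236,-43,10,90)
cv2.imwrite("pics/w2.png",manip.snapshot("wrist")[:,:,::-1])
E
```

```text
time_s: 3.3
ee_pos: [646.2, -221.0, 11.0]
orientation: [[-0.955, 0.297, -0.001], [0.297, 0.955, 0.0], [0.001, -0.0, -1.0]]
force: [-0.2, 0.1, -0.2]
grip_width: 0.589
time_s: 4.3
ee_pos: [566.4, -195.3, 11.4]
orientation: [[-0.955, 0.296, 0.0], [0.296, 0.955, 0.0], [-0.0, 0.0, -1.0]]
force: [1.0, -0.5, 1.8]
grip_width: 0.588
t 4.3 tcp hatch [-235.8 -139.4] z 11.4 target [ 474.2 -167.1   10. ] q [-0.33  0.23 -0.09  1.25  0.   -0.03] F [ 1.  -0.5  1.8] g 0.59
shift/200 [ 0.482 -0.002  0.007] rot/90 [ 0.     0.    -0.001]
```

View pics/w2.png

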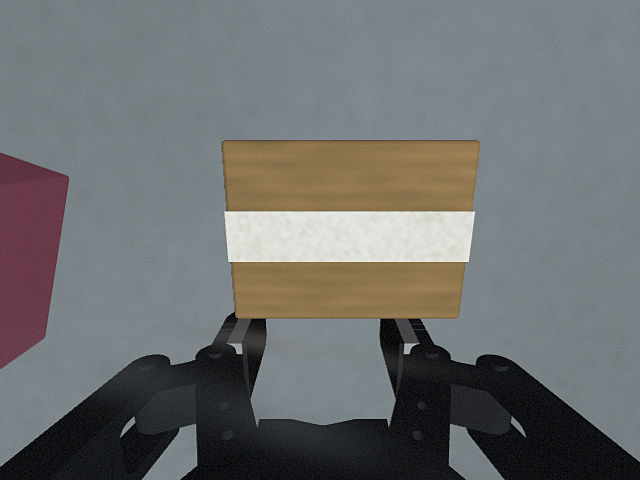

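The side push squared the carton to the fingers: its edges are now parallel to the image, centred at (350,228). Continuing.

```bash
python3 -m inch '[0.04,0,0,0,0,0,0.08,0,0,0,0,0,0.12,0,0,0,0,0,0.16,0,0,0,0,0,0.2,0,0,0,0,0,0.24,0,0,0,0,0,0.28,0,0,0,0,0,0.32,0,0,0,0,0,0.36,0,0,0,0,0,0.4,0,0,0,0,0]'
cat >> h.py <<'E'
def wray(uv,z,s):
    c=manip.camera_info("wrist");K,M=c["intrinsics"],c["tool_from_camera"]
    uv=np.atleast_2d(uv).astype(float)
    d=np.c_[uv,np.ones(len(uv))]@np.linalg.inv(K).T@M[:3,:3].T@s["orientation"].T
    o=s["orientation"]@M[:3,3]+s["ee_pos"]
    return o[:2]+d[:,:2]*((z-o[2])/d[:,2])[:,None]
def wcarton(name):
    s=manip.sense(); p=manip.snapshot("wrist")[:,:,::-1].copy(); cv2.imwrite(name,p)
    H=cv2.cvtColor(p,cv2.COLOR_BGR2HSV)
    br=cv2.inRange(H,(10,60,60),(30,255,255))|cv2.inRange(H,(0,0,185),(180,50,255))
    br=cv2.morphologyEx(br,cv2.MORPH_OPEN,np.ones((5,5)))
    for c in blobs(br,(0,0,640,480),4000)[:2]:
        P=hat(wray(c[:,0,:],36,s)).astype(np.float32)
        (cx,cy),(w,h),a=cv2.minAreaRect(P)
        if w<h:w,h,a=h,w,a+90
        print("wrist carton hatch",round(cx,1),round(cy,1),"size",round(w,1),round(h,1),"ang",round((a+90)%180-90,1),"px",cv2.boundingRect(c))
E
python3 - <<'E'
from h import *
plan(-236,-43,10,90); wcarton("pics/w3.png")
E
```

```text
time_s: 5.35
ee_pos: [489.8, -171.6, 11.2]
orientation: [[-0.955, 0.296, -0.0], [0.296, 0.955, 0.0], [0.0, 0.0, -1.0]]
force: [1.0, 0.4, -0.2]
grip_width: 0.592
t 5.35 tcp hatch [-235.7  -59.2] z 11.2 target [ 474.2 -167.1   10. ] q [-0.34  0.04 -0.3   1.23  0.   -0.04] F [ 1.   0.4 -0.2] g 0.59
shift/200 [ 0.081 -0.001  0.006] rot/90 [ 0.    -0.    -0.001]
wrist carton hatch -226.5 -14.7 size 85.7 63.8 ang -0.1 px (222, 140, 258, 179)
```

View pics/w3.png

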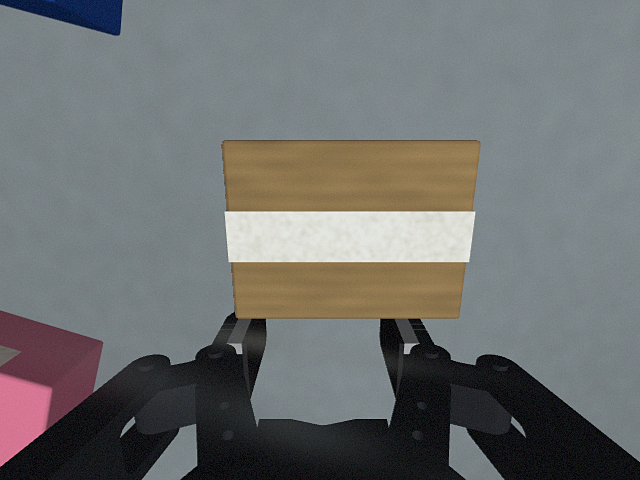

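```bash
python3 -m inch '[0.02,0,0,0,0,0,0.04,0,0,0,0,0,0.06,0,0,0,0,0,0.076,0,0,0,0,0,0.076,0,0,0,0,0,0.0,0,0,0,0,0,-0.1,0,0,0,0,0,-0.15,0,-0.25,0,0,0,-0.15,0,-0.5,0,0,0,-0.15,0,-0.5,0,0,0]'
python3 - <<'E'
from h import *
plan(-300,0,110,0); wcarton("pics/w4.png")
E
```

```text
time_s: 6.4
ee_pos: [522.0, -181.7, 118.1]
orientation: [[-0.955, 0.296, 0.008], [0.296, 0.955, -0.003], [-0.009, -0.0, -1.0]]
force: [0.7, -0.1, -0.3]
grip_width: 0.59
t 6.4 tcp hatch [-235.9  -93. ] z 118.1 target [ 414.3 -215.6  110. ] q [-0.33  0.07 -0.06  1.43 -0.   -0.03] F [ 0.7 -0.1 -0.3] g 0.59
shift/200 [ 0.465 -0.321  0.036] rot/90 [0.004 0.005 0.999]
wrist carton hatch -226.6 12.0 size 85.2 40.2 ang -0.1 px (266, 50, 147, 76)
wrist carton hatch -407.4 -3.8 size 72.5 42.4 ang 74.6 px (0, 42, 73, 127)
```

```bash
python3 -m inch '[0.1,-0.2,0.0,0,0,0.1,0.2,-0.36,0.0,0,0,0.3,0.465,-0.36,0,0,0,0.5,0.465,-0.36,0,0,0,1,0.465,-0.36,0,0,0,1,0.465,-0.36,0,0,0,1,0.465,-0.36,0,0,0,1,0.465,-0.36,0,0,0,1,0.465,-0.36,0,0,0,1,0.465,-0.36,0,0,0,1]' 0.5
python3 -m inch '[0,0,0,0,0,0.15,0,0,0,0,0,0.15,0,0,0,0,0,0.15]'
python3 - <<'E'
from h import *
plan(-308,0,12,0); wcarton("pics/w5.png")
E
```

```text
time_s: 7.45
ee_pos: [408.5, -221.7, 110.1]
orientation: [[0.233, 0.972, -0.002], [0.972, -0.233, 0.001], [0.0, -0.002, -1.0]]
force: [0.4, -0.6, 0.9]
grip_width: 0.251
time_s: 7.75
ee_pos: [408.5, -221.7, 110.2]
orientation: [[0.449, 0.893, -0.002], [0.893, -0.449, 0.001], [0.0, -0.002, -1.0]]
force: [-0.2, 0.2, 0.6]
grip_width: 0.252
t 7.75 tcp hatch [-307.6    3.7] z 110.2 target [ 411.9 -223.2   12. ] q [-0.5  -0.13 -0.27  1.43 -0.    1.54] F [-0.2  0.2  0.6] g 0.25
shift/200 [0.001 0.019 0.491] rot/90 [-0.001 -0.    -0.106]
wrist carton hatch -226.6 0.4 size 85.4 63.7 ang -0.1 px (240, 42, 131, 167)
```

View pics/w5.png

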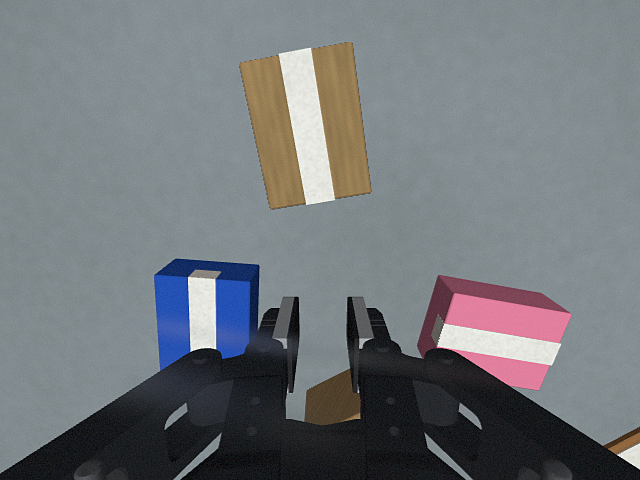

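```bash
python3 -c "
from h import *
plan(-295,0,12,0)
P=[(154,275),(258,265),(252,352),(165,368)]
s=manip.sense();print('blue',hat(wray(P,36,s)).round())
print('pink',hat(wray([(453,293),(571,314),(440,275),(540,388)],36,s)).round())"
```

```text
t 7.8 tcp hatch [-307.6    3.6] z 110.4 target [ 415.7 -210.8   12. ] q [-0.5  -0.13 -0.27  1.43 -0.    1.54] F [-0.2  0.1  0.3] g 0.25
shift/200 [0.065 0.008 0.492] rot/90 [-0.001 -0.    -0.104]
blue [[-299.  117.]
 [-304.   48.]
 [-367.   66.]
 [-370.  131.]]
pink [[-344.  -77.]
 [-373. -156.]
 [-330.  -70.]
 [-431. -136.]]
```

```bash
python3 -m inch '[0.065,0.008,0.1,0,0,-0.104,0.065,0.008,0.2,0,0,-0.104,0.065,0.008,0.35,0,0,-0.104,0.065,0.008,0.45,0,0,-0.104,0.065,0.008,0.49,0,0,-0.104,0.065,0.008,0.49,0,0,-0.104]'
python3 - <<'E'
from h import *
plan(-280,0,12,0); wcarton("pics/w6.png"); cv2.imwrite("pics/s6.png",manip.snapshot("scene")[:,:,::-1])
E
```

```text
time_s: 8.4
ee_pos: [415.5, -210.7, 12.3]
orientation: [[0.296, 0.955, -0.002], [0.955, -0.296, 0.001], [0.0, -0.002, -1.0]]
force: [-0.2, 0.8, 0.9]
grip_width: 0.248
t 8.4 tcp hatch [-2.95e+02  2.00e-01] z 12.3 target [ 420.2 -196.5   12. ] q [-0.47 -0.08 -0.42  1.24 -0.    1.4 ] F [-0.2  0.8  0.9] g 0.25
shift/200 [0.075 0.001 0.001] rot/90 [-0.001 -0.    -0.001]
wrist carton hatch -226.7 0.3 size 85.4 63.7 ang -0.1 px (221, 12, 214, 270)
```

View pics/w6.png

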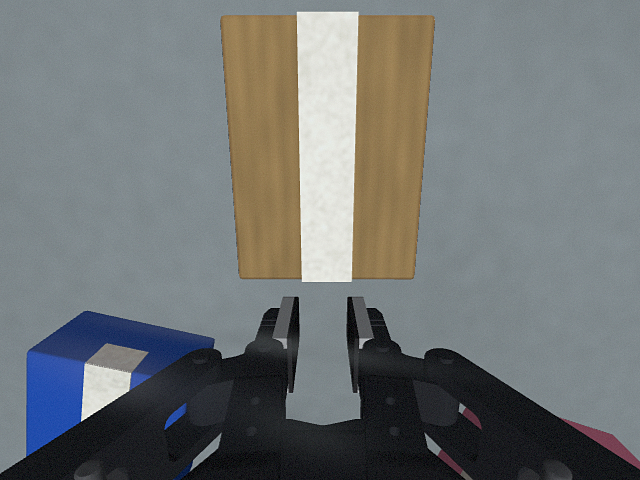

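```bash
python3 - <<'E'
from h import *
c=manip.camera_info("wrist");print(c["tool_from_camera"].round(2),c["intrinsics"][0,0])
s=manip.sense()
for z in(20,36,50,60,70,80,90,100):
    print(z,hat(wray([(190,355),(450,355),(250,340),(395,340),(262,315),(290,300)],z,s)).round(0).tolist())
E
```

```text
[[  -0.     -0.96   -0.29   74.3 ]
 [   1.     -0.     -0.     -1.48]
 [   0.     -0.29    0.96 -143.77]
 [   0.      0.      0.      1.  ]] 352.60053175241774
20 [[-313.0, 60.0], [-313.0, -57.0], [-305.0, 33.0], [-305.0, -32.0], [-293.0, 27.0], [-286.0, 14.0]]
36 [[-302.0, 53.0], [-302.0, -50.0], [-295.0, 29.0], [-295.0, -28.0], [-284.0, 24.0], [-278.0, 13.0]]
50 [[-293.0, 47.0], [-293.0, -44.0], [-287.0, 26.0], [-287.0, -25.0], [-277.0, 21.0], [-271.0, 11.0]]
60 [[-286.0, 43.0], [-286.0, -40.0], [-281.0, 23.0], [-281.0, -22.0], [-272.0, 19.0], [-267.0, 10.0]]
70 [[-279.0, 39.0], [-279.0, -36.0], [-274.0, 21.0], [-275.0, -20.0], [-267.0, 17.0], [-262.0, 9.0]]
80 [[-273.0, 34.0], [-273.0, -32.0], [-268.0, 19.0], [-268.0, -18.0], [-261.0, 15.0], [-257.0, 8.0]]
90 [[-266.0, 30.0], [-266.0, -28.0], [-262.0, 16.0], [-262.0, -15.0], [-256.0, 13.0], [-253.0, 7.0]]
100 [[-259.0, 25.0], [-259.0, -24.0], [-256.0, 14.0], [-256.0, -13.0], [-251.0, 11.0], [-248.0, 6.0]]
```

View pics/s6.png

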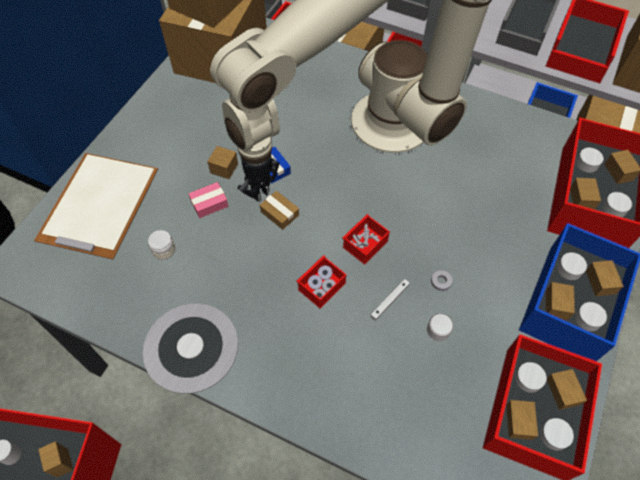

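The knuckles sit about 50 mm above the TCP at roughly ±42 mm. I'll raise the TCP to z≈21 so they clear the 50 mm bins, while the tips still bear on the carton's rear face.

```bash
python3 -m inch '[0.03,0,-0.045,0,0,0,0.06,0,-0.045,0,0,0,0.1,0,-0.045,0,0,0,0.14,0,-0.045,0,0,0,0.18,0,-0.045,0,0,0,0.22,0,-0.045,0,0,0,0.26,0,-0.045,0,0,0,0.3,0,-0.045,0,0,0,0.34,0,-0.045,0,0,0,0.38,0,-0.045,0,0,0]'
python3 -m inch '[0.04,0,0,0,0,0,0.08,0,0,0,0,0,0.12,0,0,0,0,0,0.16,0,0,0,0,0,0.2,0,0,0,0,0,0.24,0,0,0,0,0,0.24,0,0,0,0,0]'
python3 - <<'E'
from h import *
plan(46.5,0,21,0); wcarton("pics/w7.png")
E
```

```text
time_s: 9.5
ee_pos: [439.0, -137.8, 22.2]
orientation: [[0.297, 0.955, -0.0], [0.955, -0.297, 0.0], [0.0, -0.0, -1.0]]
force: [-0.5, -2.2, 0.6]
grip_width: 0.247
time_s: 10.2
ee_pos: [453.4, -91.7, 22.2]
orientation: [[0.296, 0.955, 0.0], [0.955, -0.296, 0.001], [0.001, -0.0, -1.0]]
force: [-0.4, -0.7, 0.1]
grip_width: 0.252
t 10.2 tcp hatch [-170.1   -0.9] z 22.2 target [516.4 115.5  21. ] q [-0.2  -0.1  -0.41  1.26  0.    1.67] F [-0.4 -0.7  0.1] g 0.25
shift/200 [ 1.083 -0.006  0.007] rot/90 [-0.    -0.    -0.001]
wrist carton hatch -116.4 1.0 size 85.2 63.7 ang -0.2 px (227, 73, 189, 233)
```

View pics/w7.png

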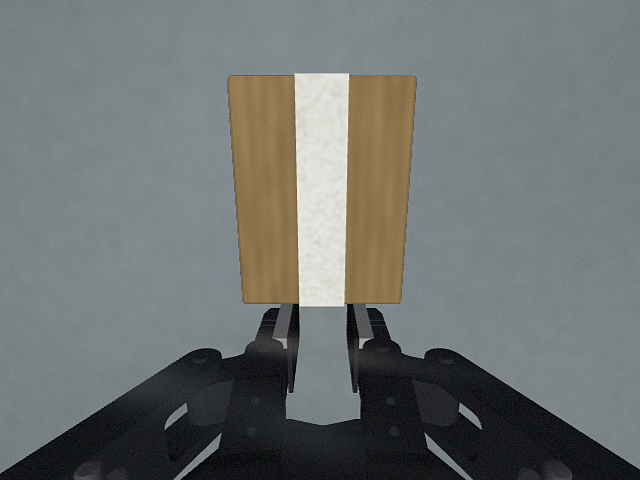

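```bash
python3 -m inch '[0.04,0.003,0,0,0,0,0.08,0.005,0,0,0,0,0.11,0.005,0,0,0,0,0.11,0.005,0,0,0,0]'
python3 - <<'E'
from h import *
plan(46.5,0,21,0); wcarton("pics/w8.png"); cv2.imwrite("pics/t8.png",manip.snapshot("top")[:,:,::-1])
s=manip.sense()
p=cv2.imread("pics/w8.png");H=cv2.cvtColor(p,cv2.COLOR_BGR2HSV)
red=cv2.inRange(H,(0,150,60),(8,255,255))|cv2.inRange(H,(172,150,60),(180,255,255))
for c in blobs(red,(0,0,640,480),500): print(cv2.boundingRect(c))
E
```

```text
time_s: 10.65
ee_pos: [460.9, -71.2, 22.3]
orientation: [[0.296, 0.955, 0.0], [0.955, -0.296, 0.0], [0.0, -0.0, -1.0]]
force: [-0.1, 0.6, 0.6]
grip_width: 0.251
t 10.65 tcp hatch [-148.3   -2. ] z 22.3 target [516.4 115.5  21. ] q [-0.15 -0.09 -0.41  1.26  0.    1.72] F [-0.1  0.6  0.6] g 0.25
shift/200 [ 0.974 -0.012  0.007] rot/90 [-0.    -0.    -0.001]
wrist carton hatch -95.0 -0.0 size 85.4 63.7 ang -0.2 px (227, 74, 189, 233)
(0, 0, 234, 42)
(408, 0, 232, 42)
```

View pics/w8.png

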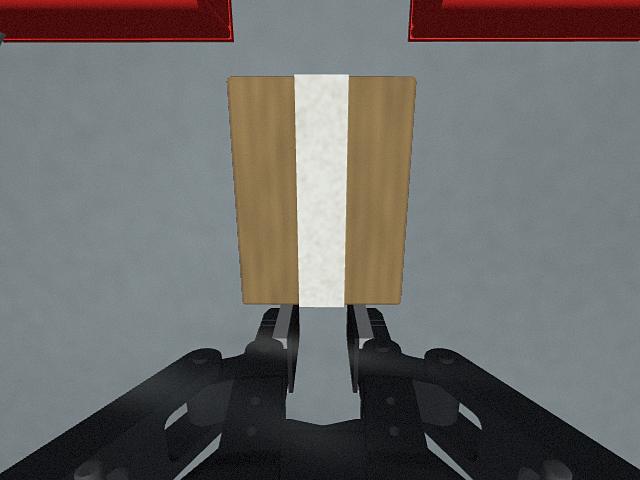

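View pics/t8.png

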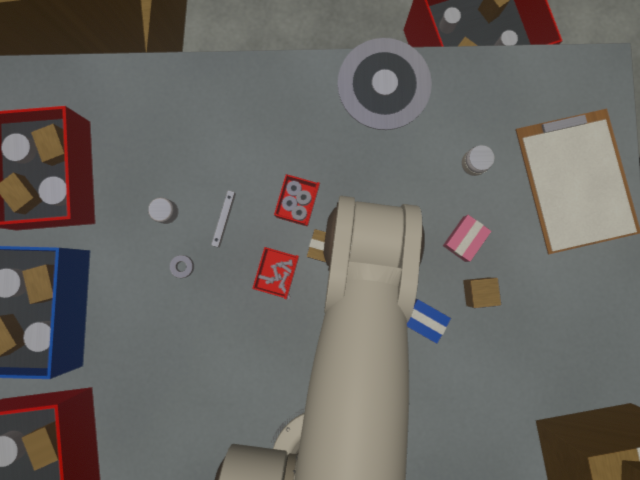

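```bash
python3 - <<'E'
from h import *
s=manip.sense()
p=cv2.imread("pics/w8.png")
cv2.imwrite("pics/w8c.png",cv2.resize(p[0:60,190:450],None,fx=3,fy=3))
for z in(0,50): print(z,hat(wray([(233,41),(409,41),(0,40),(639,40)],z,s)).round(1).tolist())
E
```

```text
0 [[-34.2, 36.7], [-34.4, -36.7], [-33.6, 133.8], [-34.3, -132.5]]
50 [[-46.4, 25.5], [-46.5, -25.9], [-46.0, 93.3], [-46.4, -92.8]]
```

View pics/w8c.png

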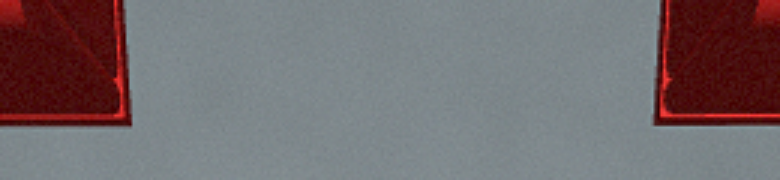

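Bin corners on the counter come out at (-34, ±36.7), so the gap is centred on y≈0. The carton sits at y=0.0 with an angle of -0.2°, which should fit. Pushing into the gap.

```bash
python3 -m inch '[0.04,0,0,0,0,0,0.08,0,0,0,0,0,0.12,0,0,0,0,0,0.16,0,0,0,0,0,0.2,0,0,0,0,0,0.24,0,0,0,0,0,0.28,0,0,0,0,0,0.32,0,0,0,0,0,0.36,0,0,0,0,0,0.36,0,0,0,0,0]'
python3 - <<'E'
from h import *
plan(48,0,21,0); wcarton("pics/w9.png")
E
```

```text
time_s: 11.75
ee_pos: [482.3, -2.2, 22.3]
orientation: [[0.296, 0.955, 0.0], [0.955, -0.296, 0.0], [0.001, -0.0, -1.0]]
force: [-0.5, -0.3, 0.0]
grip_width: 0.247
t 11.75 tcp hatch [-76.1  -2.2] z 22.3 target [516.9 117.   21. ] q [-0.   -0.05 -0.37  1.25  0.    1.87] F [-0.5 -0.3  0. ] g 0.25
shift/200 [ 0.62  -0.012  0.007] rot/90 [-0.    -0.    -0.001]
wrist carton hatch -22.6 -0.2 size 85.7 63.8 ang -0.1 px (227, 73, 189, 234)
wrist carton hatch 6.0 -60.4 size 48.9 29.9 ang -24.0 px (469, 40, 87, 159)
```

View pics/w9.png

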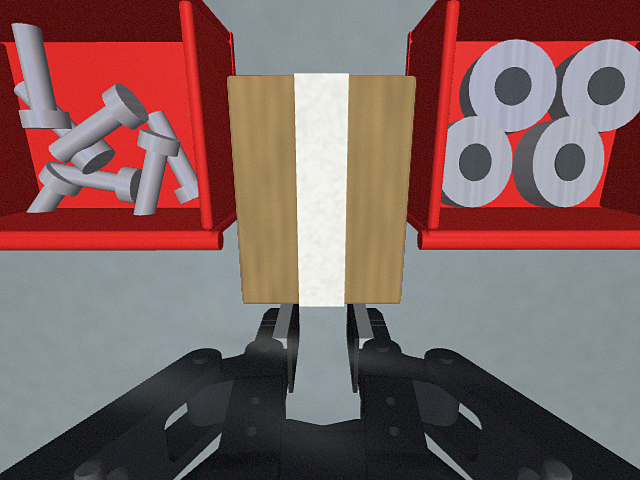

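```bash
python3 - <<'E'
from h import *
p=manip.snapshot("scene")[:,:,::-1].copy()
c=manip.sense()["ee_pos"]; 
print(proj("scene",[c,c+[0,0,30],c+[0,0,50]]).round())
for k in(-42,42):
  print(k,proj("scene",[np.r_[wor([-76,k])[0],z] for z in(22,52,72)]).round().tolist())
cv2.imwrite("pics/s9.png",cv2.resize(p[130:310,220:420],None,fx=3.3,fy=3.3,interpolation=cv2.INTER_CUBIC))
E
```

```text
[[320. 242.]
 [320. 236.]
 [320. 232.]]
-42 [[310.0, 252.0], [309.0, 246.0], [309.0, 242.0]]
42 [[332.0, 231.0], [332.0, 225.0], [332.0, 221.0]]
```

View pics/s9.png

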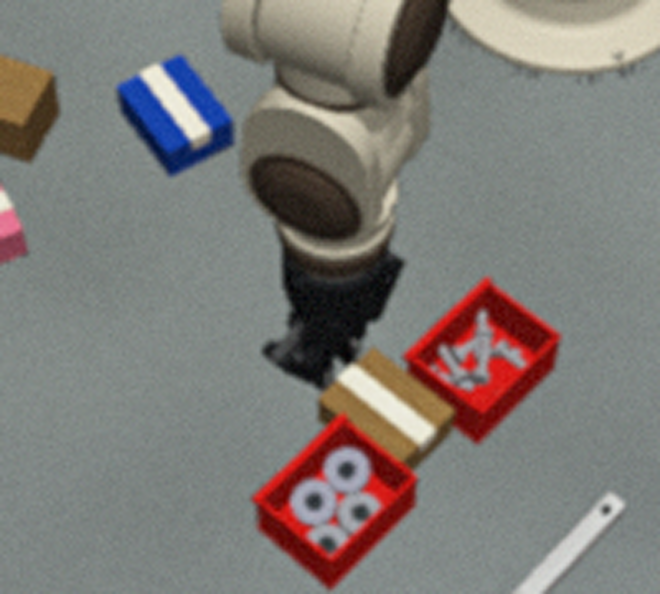

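The scene crop agrees: at y=-42 the gripper's lower outline is at about z 72, clear of the 50 mm rims. Continuing.

```bash
python3 -m inch '[0.04,-0.002,0,0,0,0,0.08,-0.004,0,0,0,0,0.12,-0.005,0,0,0,0,0.16,-0.005,0,0,0,0,0.2,-0.005,0,0,0,0,0.24,-0.005,0,0,0,0,0.28,-0.005,0,0,0,0,0.32,-0.005,0,0,0,0,0.36,-0.005,0,0,0,0,0.4,-0.005,0,0,0,0]'
python3 -m inch '[0.03,0,0,0,0,0,0.06,0,0,0,0,0,0.09,0,0,0,0,0,0.12,0,0,0,0,0,0.15,0,0,0,0,0,0.15,0,0,0,0,0]'
python3 - <<'E'
from h import *
plan(48,0,21,0); wcarton("pics/w10.png")
E
```

```text
time_s: 12.85
ee_pos: [505.0, 74.1, 22.3]
orientation: [[0.297, 0.955, -0.0], [0.955, -0.297, -0.0], [-0.0, -0.0, -1.0]]
force: [-0.3, -1.3, -0.8]
grip_width: 0.251
time_s: 13.45
ee_pos: [514.1, 102.8, 22.4]
orientation: [[0.297, 0.955, 0.0], [0.955, -0.297, 0.0], [0.001, 0.0, -1.0]]
force: [0.2, -0.4, -0.4]
grip_width: 0.249
t 13.45 tcp hatch [33.7 -1.5] z 22.4 target [516.9 117.   21. ] q [ 0.2   0.05 -0.27  1.25  0.    2.07] F [ 0.2 -0.4 -0.4] g 0.25
shift/200 [ 0.072 -0.008  0.007] rot/90 [ 0.    -0.    -0.001]
wrist carton hatch 86.8 0.3 size 85.2 63.8 ang -0.1 px (228, 75, 188, 232)
wrist carton hatch 146.4 0.2 size 115.5 9.2 ang 89.9 px (140, 0, 364, 34)
```

View pics/w10.png

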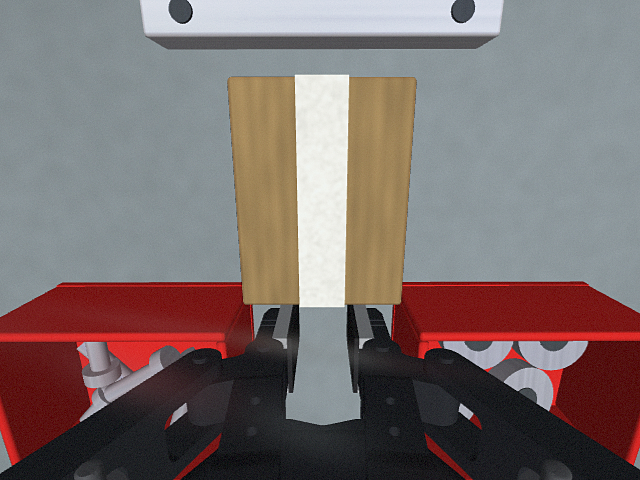

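The carton is through and square, with the strip's foot edge at row 48. About 14 mm to go; I'll close in slowly and watch the force.

```bash
python3 -c "
from h import *
print(hat(wray([(150,48),(490,48)],0,manip.sense())))"
python3 -m inch '[0.015,0,0,0,0,0,0.03,0,0,0,0,0,0.04,0,0,0,0,0,0.05,0,0,0,0,0,0.06,0,0,0,0,0,0.06,0,0,0,0,0]'
python3 -m inch '[0.006,0,0,0,0,0,0.012,0,0,0,0,0]'
```

```text
[[145.43719107  72.25038722]
 [145.09259429 -70.37496873]]
time_s: 14.1
ee_pos: [517.4, 113.9, 22.3]
orientation: [[0.297, 0.955, 0.0], [0.955, -0.297, 0.0], [0.0, -0.0, -1.0]]
force: [0.0, 0.3, -0.3]
grip_width: 0.249
time_s: 14.3
ee_pos: [518.0, 115.8, 22.3]
orientation: [[0.297, 0.955, -0.0], [0.955, -0.297, -0.0], [-0.0, -0.0, -1.0]]
force: [-0.9, -1.7, 0.6]
grip_width: 0.246
```

```bash
python3 -m inch '[0.005,0,0,0,0,0,0.01,0,0,0,0,0]' | grep -E "ee|^force"
python3 -m inch '[0.004,0,0,0,0,0,0.004,0,0,0,0,0]'| grep -E "ee|^force"
python3 - <<'E'
from h import *
plan(48,0,21,0); wcarton("pics/w11.png")
E
```

```text
ee_pos: [518.7, 117.8, 22.3]
force: [-0.4, -1.8, 0.8]
ee_pos: [518.9, 118.3, 22.3]
force: [-0.4, -3.7, 0.6]
t 14.7 tcp hatch [49.9 -1.6] z 22.3 target [516.9 117.   21. ] q [ 0.22  0.07 -0.25  1.25 -0.    2.1 ] F [-0.4 -3.7  0.6] g 0.25
shift/200 [-0.009 -0.008  0.007] rot/90 [ 0.     0.    -0.002]
wrist carton hatch 108.1 0.3 size 115.5 96.9 ang 89.8 px (145, 38, 353, 271)
```

View pics/w11.png

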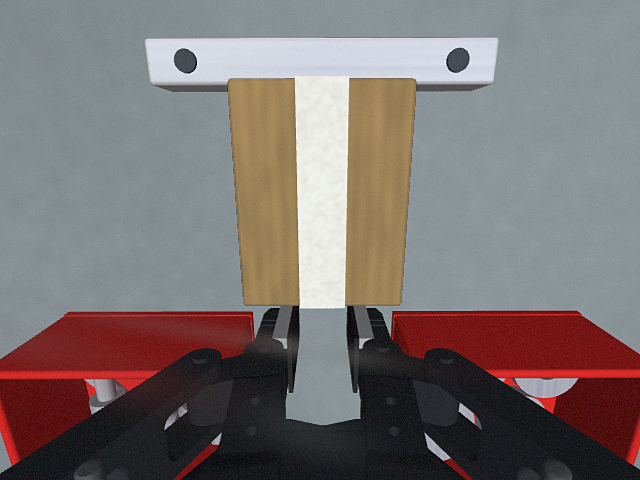

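```bash
python3 -m inch '[0.004,0,0,0,0,0,0.004,0,0,0,0,0]' | grep -E "ee|^force"
python3 -m inch '[0.004,0,0,0,0,0,0.004,0,0,0,0,0]'| grep -E "ee|^force"
```

```text
ee_pos: [518.9, 118.3, 22.3]
force: [-1.5, -7.6, 1.9]
ee_pos: [519.0, 118.4, 22.3]
force: [-3.2, -13.2, 4.3]
```

The TCP has stopped advancing and the force rose to about 14 N, so the carton is seated. Backing off and rising clear.

```bash
python3 -m inch '[-0.01,0,0,0,0,0,-0.03,0,0,0,0,0,-0.08,0,0,0,0,0,-0.16,0,0,0,0,0,-0.16,0,-0.1,0,0,0,-0.16,0,-0.3,0,0,0,-0.16,0,-0.5,0,0,0,-0.16,0,-0.7,0,0,0,-0.16,0,-0.7,0,0,0]'
python3 -m inch '[-0.2,0,0,0,0,0,-0.4,0,0,0,0,0,-0.6,0,0,0,0,0,-0.8,0,0,0,0,0,-1,0,0,0,0,0,-1,0,0,0,0,0]'
python3 - <<'E'
from h import *
s=manip.sense();print(s["time_s"],s["force"].round(1))
p=manip.snapshot("top")[:,:,::-1].copy();cv2.imwrite("pics/t12.png",p)
q=manip.snapshot("scene")[:,:,::-1].copy();cv2.imwrite("pics/s12.png",q)
cv2.imwrite("pics/s12c.png",cv2.resize(q[180:350,280:480],None,fx=3.3,fy=3.3,interpolation=cv2.INTER_CUBIC))
H=cv2.cvtColor(p,cv2.COLOR_BGR2HSV);S=cv2.cvtColor(q,cv2.COLOR_BGR2HSV)
for n,h in(("top",H),("scene",S)):
    m=cv2.inRange(h,(10,60,50),(30,255,255))
    u=proj(n,np.r_[wor([100,0])[0],36])[0].astype(int);print(n,u)
    m=cv2.morphologyEx(m,cv2.MORPH_CLOSE,np.ones((9,9)))
    for c in blobs(m,(u[0]-35,u[1]-35,u[0]+35,u[1]+35)):
        r=rect(n,c,36);print(r,hat(r[:2]))
for uv,z,n in(((468,239),36,"pink"),((426,321),36,"blue")): pass
d=cv2.absdiff(p,cv2.imread("pics/top0.png")).max(2)>40
cv2.imwrite("pics/d12.png",(d*255).astype(np.uint8))
E
```

```text
time_s: 16.05
ee_pos: [511.6, 88.9, 168.1]
orientation: [[0.298, 0.955, 0.008], [0.955, -0.298, 0.002], [0.004, 0.007, -1.0]]
force: [-0.0, 0.8, -0.0]
grip_width: 0.248
time_s: 16.65
ee_pos: [448.5, -105.3, 161.8]
orientation: [[0.302, 0.953, -0.0], [0.953, -0.302, -0.001], [-0.001, -0.0, -1.0]]
force: [-0.0, 0.9, 0.2]
grip_width: 0.25
16.65 [-0.   0.9  0.2]
top [242 223]
(532.8, 165.1, 86.6, 64.5, 72.8) [[98.69604217 -1.04940914]]
scene [373 280]
(541.3, 169.9, 86.1, 76.5, 72.9) [[105.78864189  -7.75649713]]
```

View pics/t12.png

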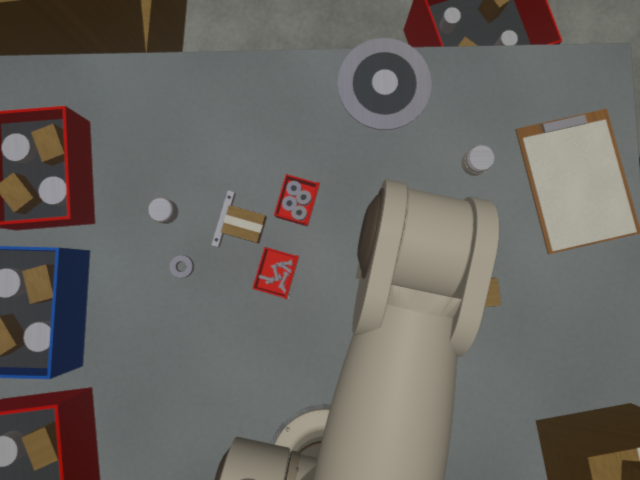

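View pics/s12c.png

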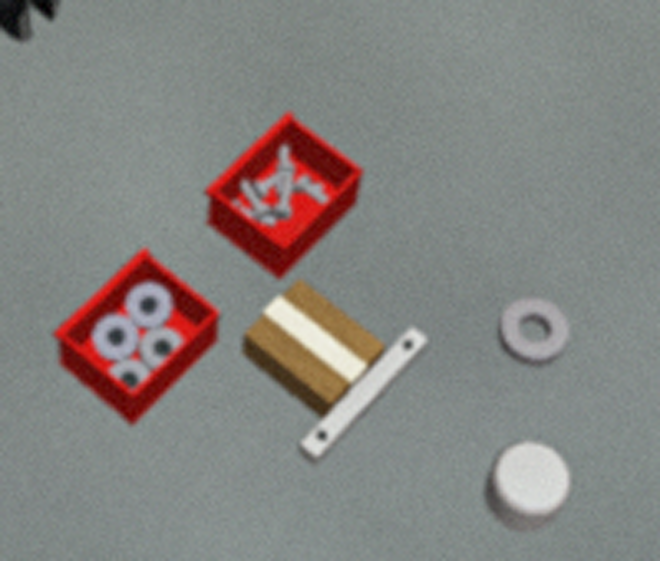

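View pics/d12.png

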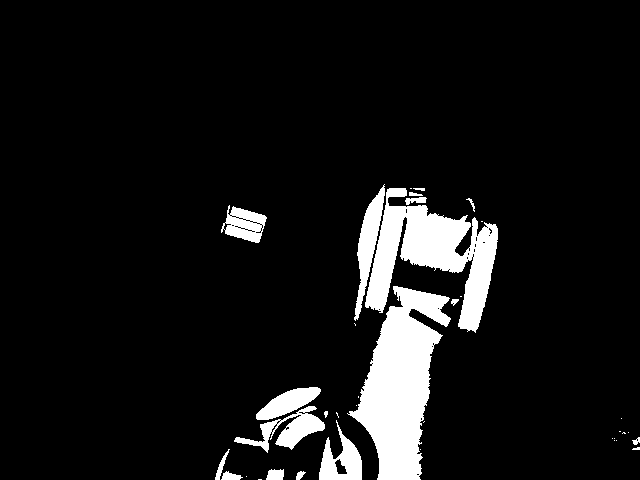

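The carton lies flush and square against the strip: the top view gives (98.7, -1.0), 72.8° against 72.85°. The arm hides the pink and blue cartons in the top view, so I'll check them in the scene view.

```bash
python3 - <<'E'
import cv2,numpy as np
a=cv2.imread("pics/scene0.png");b=cv2.imread("pics/s12.png")
for n,f in(("pink",((160,80,80),(172,255,255))),("blue",((112,150,60),(125,255,255)))):
  for p in(a,b):
    m=cv2.inRange(cv2.cvtColor(p,cv2.COLOR_BGR2HSV),*f)[130:230,170:310]; ys,xs=np.nonzero(m);print(n,len(xs),xs.mean()+170,ys.mean()+130)
d=cv2.absdiff(a,b).max(2)>45; cv2.imwrite("pics/ds.png",(d*255).astype(np.uint8))
E
```

```text
pink 310 208.48064516129034 198.46451612903226
pink 321 207.76947040498442 197.57632398753896
blue 184 272.9891304347826 166.09782608695653
blue 64 264.9375 164.484375
```

View pics/s12.png

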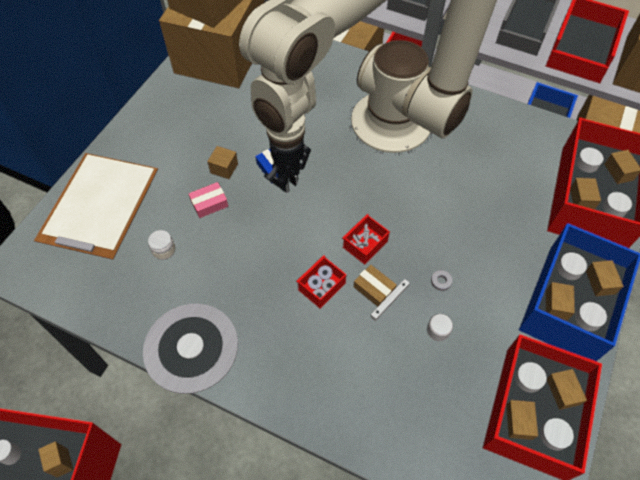

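View pics/ds.png

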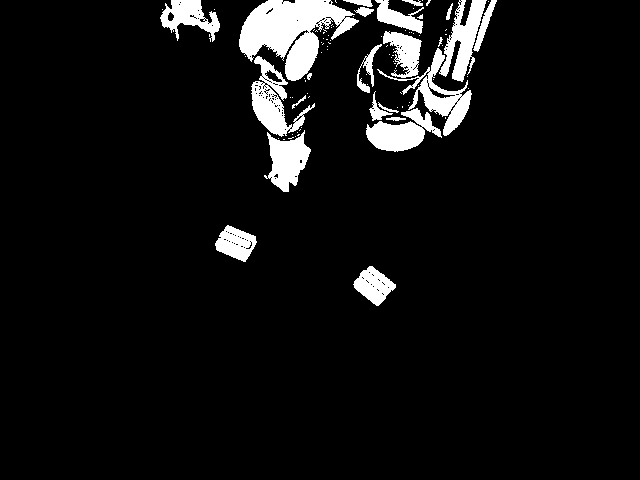

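The scene difference shows only the carton moved, from (236,243) to (375,285). Pink and the other things show no difference, and the visible part of blue is unchanged (the rest is behind the gripper). The robot is clear, so I'm handing in.

```bash
python3 -c "
from rig import manip
print(manip.hand_in()); print(manip.sense()['time_s'])"
```

```text
the job is handed in; nothing more can be done
None
the job is handed in; nothing more can be done
```

The brown taped carton now lies flat and square against the stop strip, and the job is handed in at about 17 s of the 72 s allowed. I pushed it sideways with both fingers until it was square and on the lane's middle line. Then I pushed it from behind through the gap, until the TCP stopped and the force rose to about 14 N. It was never gripped or lifted, and I backed the arm clear before handing in.

**Final position:** the top view puts the carton at hatch (98.7, -1.0) mm, within about 0.1° of the hatch axis, against a target of (99.5, 0). The scene crop shows it flush against the strip.

**Disagreements:**
- The wrist and scene views put the bins and the strip 2–5 mm farther along x than my hatch estimate from the top view. I went by contact force for the final seating.
- The automatic scene-view fit gave (105.8, -7.8), because its mask included the carton's side faces. I disregarded it.

**Other things:** before-and-after differences in the top and scene views show only the carton and the arm moved. The gripper partly hid the blue look-alike at the end; its visible part was unchanged.

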